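# Open the sloped hole-saw case and lay out the blue saw

## Robot

A 7-joint arm with a two-finger parallel gripper is mounted at the origin on the work surface. World frame = base frame: x ahead of the robot, y to its left, z up, the work surface at z = 0. Lengths are in m, angles in rad, forces in N, time in s.
With the tool pointing down it reaches from about 0.425 to 0.925 m from the base axis. Payload 6.8 kg.
Tool frame: the origin (TCP) lies on the front face of the gripper's body, between the roots of the fingers; the fingertips stand 80 mm ahead of it and the grasp point (between the pads) lies 61 mm ahead of it; x points along the fingers, y is the direction in which the jaws open and shut, and the axes are right-handed (so a half turn about x gives the same grasp; the last joint's range is limited). The gripper opens to 88 mm and grips with 3 to 60 N. Pads are 20 mm wide; open, the fingers measure 115 mm over their backs; the gripper's body (75 mm by 178 mm) begins 61 mm behind the grasp point.
Start: joints at [-1.265, 0.477, 0.022, 1.555, -0.011, 1.109, -0.083], TCP at [0.271, 0.618, 0.303] pointing down, gripper open.
Joint ranges: [-2.96, 2.96], [-0.34, 2.1], [-1.41, 1.46], [0.24, 2.44], [-1.37, 4.51], [0.17, 1.92], [-2.96, 2.96]. Speed limits (rad/s): [2.39, 2.39, 3.14, 3.14, 3.14, 3.14, 3.14].

## Interface

Orientations are given as [roll, pitch, yaw] about the fixed x, y, z axes, in that order (R = Rz(yaw) Ry(pitch) Rx(roll)).
In Python, from cell import ctrl gives the robot as it stands.
- The arm moves only by the tool arm_command, never from a script. Its argument "increments" is a list of rows, each a list of 3 entries, a list of its own where there are three numbers: the opening, from 0 (shut) to 1 (fully open), then the shift along the tool's x, y, z in mm, then the turn about the tool's x in rad. In form: [[hand, [x, y, z], twist], ...]. A call has 1 to 5 rows; each row shifts and turns the commanded pose from where the row before left it, along the tool's axes as they then stand; what a row does not reach is not made up. A row lasts 1/10 s, in which the tool goes at most 50 mm and 8.59 degrees, less where a joint would pass 70% of its speed; a pose out of reach is approached as far as the arm can. A call with a gripper value outside its range is refused whole. The fingers move at their own pace and stop on an object; "squeeze" is the grip in N (left out, the last holds). Time passes only in rows, so rows that do not move let the fingers close. It gives the time, the measured TCP pose, the force and the opening at its end, in the units of the state.
- ctrl.observe(): the state, without advancing time (a new reading comes with each control period).
- ctrl.snapshot(name): name is "side" or "top" or "wrist"; returns a dict with "pixels" (420x560x3 uint8, blue, green, red), "mtx" (3x3 intrinsics, pixels), "k1" (the pictures are not rectified: a ray, as slopes to the right and down, at radius r is drawn at 1 + k1 r^2 times it, then the intrinsics apply), "pose" (4x4, takes a point from camera to world coordinates); the wrist camera has in their place "tool_from_camera" (4x4, takes a point from camera to tool coordinates, whose origin is the TCP and whose axes are the tool frame's). Camera axes: x right, y down, z forward; pixel columns grow to the right and rows downward; lengths in m; the calibration is good to about 2 mm. A picture is of the moment at which its call begins: read the wrist's pose just before it. There is no depth.
- ctrl.finish_job(): hands the job in, once; it reports no verdict.
The state is a dict: "t": time; "joint_positions": joint angles; "joint_velocities": joint speeds; "tau": joint torques, N m; "position": TCP position; "ee_rot": TCP orientation; "wrist_force": force on the tool from outside, world axes, zero at the start; "wrist_torque": the same for the moment, N m; "finger_gap": finger opening in m.
Only numpy, scipy, OpenCV 4.12 (cv2) and the standard library are available. Lean on these libraries where they do the work, as an engineer would, in place of code of your own. Each camera call takes 0.05 s, during which the arm holds its last target. There are 200 camera calls.

## Task

Open the hole-saw case on its sloped stand: lift the yellow lid's lower end over the lip, slide it down out of its grooves without forcing it, and lay it flat on the green mat, grip bar up, beside the nut. Then take the blue hole saw out of the case and stand it upright, teeth down, on the floor of the round parts dish, beside the small nut. Set both down without dropping them, leave the red hole saw in its well, and do not push the nuts or anything else on the bench about.

Things in the scene. Friction and masses are not known exactly. Their poses are not given: they have to be found in the camera images.
- case_mouth (a point): Lower end of the lid opening of the grey steel hole-saw case, fixed on a stand so that its top slopes 28 deg: on the lower end wall's inner face, midway across, at groove-floor height (the lid's underside rests here). x up the slope, away from the robot; y across; z square out of the lid, leaning to the robot. The end wall, 6 mm thick, stands 6 mm above this point: the end lip
- flange_front (a point): Front end of the two retaining flanges, midway between them: 60 mm up the slope from case_mouth, 16 above the groove floor, at the flanges' underside; axes as case_mouth. Flanges are 4 thick, 128 apart, and run up the slope to the upper end wall (72 mm from here). Under them the lid can rise 11 mm; it comes free upward when its upper edge has passed this point, 71 mm down the slope
- wells (a point): Middle of the case's inner floor between its two wells, 43 mm up the slope from case_mouth and 74 below the groove floor; axes as case_mouth. One well on each side (y 2 to 66 and -66 to -2), 58 long in x, between black blocks 38 high; two thin drills lie fixed on the upper block. The case is 144 long, 160 wide, 100 deep outside
- lid_center (a point): Centre of the yellow lid's panel, 130 long (its x) x 144 wide (its y) x 5 thick, about 0.14 kg, loose, plain friction, lying in the grooves of the case behind the lip. Its x points from the end with the grip bar to the other end (at the start up the slope), z out of its upper face (where the grip bar is)
- lid_grip (a point): Centre of the lid's black grip bar, half-way up: 14 mm thick along the lid's x, 90 long along its y, standing 20 mm above the panel; 26 mm from the panel's centre towards its lower end. Axes as the lid's. The panel's upper face is 10 mm under this point
- lid_edge (a point): Middle of the lower edge of the lid's underside, 65 mm from its centre; it starts 1 mm behind the lip. Axes as the lid's
- saw_blue_center (a point): Half-way up the blue hole saw, which stands teeth down in one of the two wells of the case (either one), its axis square to the slope: a blue cup 48 mm across and 38 high, with a steel shank 11 mm across and 30 long on top, 68 high in all, about 0.2 kg, loose. z points along its axis to the shank; teeth are 34 mm under this point, the cup's top 4 mm above it, the shank's end 34 mm above it
- saw_red_center (a point): Half-way up the red hole saw in the other well: as the blue one, but its cup is 40 mm across. z along its axis. Stays where it is
- mat: Green rubber mat, fixed, 200 (x) x 260 (y) x 4 mm thick, on the bench to one side of the case (left or right). Origin: centre of its underside
- dish: Round magnetic parts dish of bare metal, held fast to the bench on the other side of the case: 150 mm across at its rim, 24 high, flat floor about 120 across at 6 mm above the bench. Origin: centre of its underside
- nut_large_center (a point): Centre of a loose steel hex nut, 30 mm across flats, 16 high, lying near one end of the mat (the end at its +y)
- nut_small_center (a point): Centre of a loose steel hex nut, 24 mm across flats, 13 high, lying in the dish about 40 mm from its centre
- spray_can_center (a point): Centre of a red spray can, 66 mm across, 190 high, standing
- pipe_stub_center (a point): Centre of a bare steel pipe end with a yellow band, 60 mm across, 110 high, standing
- hammer_center (a point): Middle of an orange dead-blow hammer lying on the bench, about 340 long, head 105 wide and 48 high
- clamp_center (a point): Middle of a red screw clamp lying flat, about 190 x 100 x 20 mm
- square_center (a point): Middle of a steel try square lying flat, 160 x 100 x 17 mm
There are look-alikes about, which are no part of the job. Leave any brown look-alike of the dish alone.

How it is judged:
On the way, in this order (a step that is already met when the one before it is completed fails the run):
1. the lid's lower end is lifted clear over the end lip while the lid is still in its grooves (z of lid_edge in the frame of case_mouth above 0.0055 m and x of lid_edge in the frame of case_mouth above -0.015 m), for 0.05 s.
2. the lid is slid down the slope out of its grooves (x of lid_center in the frame of case_mouth below 0.015 m), for 0.05 s.
3. the lid lies flat on the mat, grip bar up, let go and at rest (x of lid_center in the frame of mat between -0.05 and 0.05 m and y of lid_center in the frame of mat between -0.08 and 0.08 m and height (world z) of lid_center below 0.012 m and angle between lid_center's own z axis and vertical below 0.08 rad and contact force between the fingers and lid below 0.1 N and linear speed of lid below 0.02 m/s), for 0.2 s.
4. the blue hole saw is lifted out of the case (z of saw_blue_center in the frame of case_mouth above 0.03 m), for 0.05 s.
At the end, for the whole second after the job is handed in: Lid flat on the mat (0.08 rad, grip bar up), centre within 50 mm (mat x) and 80 mm (mat y) of the mat's centre; blue saw upright (0.1 rad), teeth on the dish floor, axis within 38 mm of the dish's centre; both let go and at rest; red saw moved less than 20 mm (all of step 3 and horizontal distance between saw_blue_center and dish below 0.038 m and height (world z) of saw_blue_center below 0.048 m and angle between saw_blue_center's own z axis and vertical below 0.1 rad and contact force between the fingers and saw_blue below 0.1 N and linear speed of saw_blue below 0.02 m/s and distance of saw_red_center from where it was at the start of the episode below 0.02 m); the robot touches nothing.
It fails at once if the lid is forced: more than 60 N between the lid and the case (contact force between lid and case above 60 N).
It fails at once if the lid or the blue hole saw is dropped (moves faster than 0.5 m/s out of the fingers) ((contact force between the fingers and lid below 0.05 N and linear speed of lid above 0.5 m/s) or (contact force between the fingers and saw_blue below 0.05 N and linear speed of saw_blue above 0.5 m/s)).
It fails at once if the red hole saw is taken out of its well or tipped (distance of saw_red_center from where it was at the start of the episode above 0.02 m or angle between saw_red_center's own z axis and vertical above 0.9 rad).
It fails at once if a nut, the can, the pipe end, the hammer, the clamp or the square is pushed more than 20 mm (distance of any of spray_can_center, pipe_stub_center, hammer_center, clamp_center, square_center, nut_large_center, nut_small_center from where it was at the start of the episode above 0.02 m).
It also fails if it takes over 67 s, if anything falls off the work surface, if the arm or the gripper's body presses on something with over 40 N, if the wrist force passes 120 N, or if a joint passes its speed limit or range.

## Working session

There is one attempt and no reset: what is moved stays moved. The work goes in short steps, Python scripts to look and compute and a tool call to move; the robot and the scene stay as the last step left them, time stands still between calls to the robot, and variables do not carry over. Pictures are saved under pics/ and viewed, about 8 in all and at most 12, crops included, and the job is handed in when it is done.

Besides the shell and the picture viewer there is one more tool, called as name(argument=value, ...) on one line, values as JSON. arm_command: Moves the arm, as the interface text tells. Its arguments: {"type":"object","properties":{"increments":{"type":"array","items":{"type":"array"}},"squeeze":{"type":"number"}},"required":["increments"]}

```bash
ls; mkdir -p pics; cat > h.py <<'E'
import numpy as np,cv2
from cell import ctrl
from scipy.spatial.transform import Rotation as R
def tool():
    s=ctrl.observe();T=np.eye(4);T[:3,:3]=R.from_euler('xyz',s['ee_rot']).as_matrix();T[:3,3]=s['position'];return T
def snap(n,f=None):
    T=tool();d=ctrl.snapshot(n)
    d['P']=d['pose'] if 'pose' in d else T@d['tool_from_camera']
    d['P']=np.array(d['P'])
    if f: cv2.imwrite('pics/'+f,d['pixels'])
    np.savez('last_'+n+'.npz',pixels=d['pixels'],mtx=d['mtx'],k1=d['k1'],P=d['P'])
    return d
def load(n): return dict(np.load('last_'+n+'.npz'))
def rays(d,uv):
    uv=np.atleast_2d(np.array(uv,float));k=float(d['k1'])
    p=cv2.undistortPoints(uv[:,None],np.array(d['mtx'],float),np.array([k,0,0,0,0.]))[:,0]
    v=np.c_[p,np.ones(len(p))]@d['P'][:3,:3].T
    return d['P'][:3,3],v
def onz(d,uv,z):
    o,v=rays(d,uv);return o+v*((z-o[2])/v[:,2])[:,None]
def proj(d,X):
    X=np.atleast_2d(X);c=(X-d['P'][:3,3])@d['P'][:3,:3]
    return cv2.projectPoints(c,np.zeros(3),np.zeros(3),np.array(d['mtx'],float),np.array([float(d['k1']),0,0,0,0.]))[0][:,0]
def tri(d1,u1,d2,u2):
    a,v=rays(d1,u1);b,w=rays(d2,u2);v=v[0];w=w[0]
    s=np.linalg.lstsq(np.c_[v,-w],b-a,rcond=None)[0];p=a+s[0]*v;q=b+s[1]*w
    return (p+q)/2,np.linalg.norm(p-q)
E
python3 - <<'E'
from h import *
print(ctrl.observe()); np.set_printoptions(precision=3,suppress=True)
a=snap('top','top.png');b=snap('side','side.png');print(a['P'],b['P'],a['mtx'],a['k1'])
E
```

```text
pics
{'t': 0.0, 'joint_positions': array([-1.26512161,  0.47778551,  0.02232579,  1.5564084 , -0.01152846,
        1.10928664, -0.08307225]), 'joint_velocities': array([-2.24918991e-04,  2.06046354e-04, -1.59643513e-03,  6.04326794e-04,
        1.65157783e-05,  8.36293610e-04,  1.03416450e-03]), 'tau': array([-8.85631998e-04, -5.82847774e+01,  1.53464075e+00, -2.72613609e+01,
       -5.42412337e-02,  1.68117491e-02,  1.52629873e-04]), 'position': array([0.27120842, 0.61763797, 0.30170928]), 'ee_rot': array([-1.51512489,  1.56903586, -1.92885012]), 'wrist_force': array([ 0.30044525, -0.20677552, -0.3249746 ]), 'wrist_torque': array([ 0.00540357, -0.00141208, -0.01714664]), 'finger_gap': 0.08773025225679373}
[[ 0.025 -0.988  0.152  0.281]
 [-1.    -0.023  0.014 -0.017]
 [-0.01  -0.152 -0.988  1.632]
 [ 0.     0.     0.     1.   ]] [[ 0.99  -0.115  0.082  0.446]
 [-0.141 -0.759  0.635 -0.744]
 [-0.011 -0.64  -0.768  1.035]
 [ 0.     0.     0.     1.   ]] [[512.684   0.    281.666]
 [  0.    512.684 213.77 ]
 [  0.      0.      1.   ]] -0.13133835598574714
```

View pics/top.png

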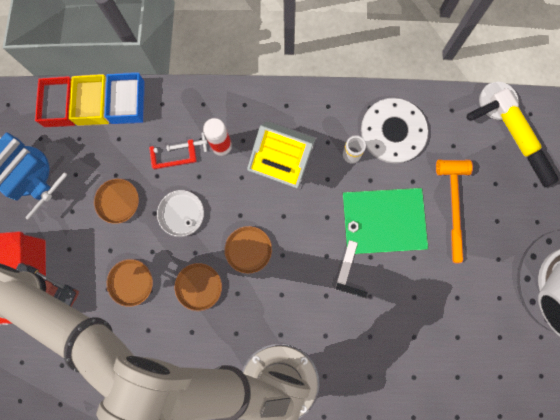

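View pics/side.png

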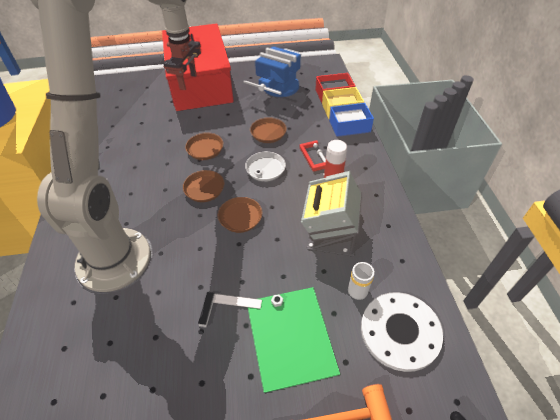

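Top view: yellow lid/case at (281,156), bare-metal dish at (181,213) with the small nut at (190,222); the four brown bowls are the look-alikes. Green mat at (385,221), large nut (353,227), pipe end (355,148), can (216,137), square (350,270). The dish is the only grey, round one.

```bash
python3 - <<'E'
from h import *
np.set_printoptions(precision=4,suppress=True)
a=load('top');b=load('side')
for n,d in(('top',a),('side',b)):
    im=d['pixels'];h=cv2.cvtColor(im,cv2.COLOR_BGR2HSV)
    def big(m,box):
        M=np.zeros_like(m);x0,y0,x1,y1=box;M[y0:y1,x0:x1]=m[y0:y1,x0:x1]
        c=max(cv2.findContours(M,0,1)[0],key=cv2.contourArea);return c
    g=big(cv2.inRange(h,(55,120,60),(85,255,255)),(0,0,560,420))
    r=cv2.boxPoints(cv2.minAreaRect(g));ap=cv2.approxPolyDP(g,8,True)[:,0]
    P=onz(d,ap,.004);print(n,'mat',ap.tolist(),P[:,:2].tolist())
    bx=(240,110,330,200) if n=='top' else (300,165,370,250)
    y=cv2.convexHull(big(cv2.inRange(h,(22,130,120),(36,255,255)),bx)); 
    print('lid',cv2.approxPolyDP(y,3,True)[:,0].tolist(),cv2.minAreaRect(y))
a2=a['pixels'];
c1=cv2.resize(a2[115:200,235:330],None,fx=6,fy=6,interpolation=2)[:,:400*2]
c2=cv2.resize(b['pixels'][165:255,295:370],None,fx=5.6,fy=5.6,interpolation=2)
H=510;z=np.zeros((600,800,3),np.uint8)
A=cv2.resize(a2[115:200,240:325],(400,400),interpolation=2);B=cv2.resize(b['pixels'][165:255,290:380],(400,400),interpolation=2)
C=cv2.resize(a2[188:238,155:205],(200,200),interpolation=2);D=cv2.resize(a2[185:255,325:395],(200,200),interpolation=2)
z[:400,:400]=A;z[:400,400:]=B;z[400:,:200]=C;z[400:,200:400]=D
cv2.imwrite('pics/crop.png',z)
E
```

```text
top mat [[421, 189], [343, 193], [355, 253], [427, 248]] [[0.6231305853901293, -0.44703897204689863], [0.6033610721228306, -0.1914302773938454], [0.4099151976070047, -0.2311730291886211], [0.4306165208855902, -0.4635737048224263]]
lid [[265, 130], [305, 144], [295, 184], [251, 168]] ((279.3307800292969, 156.64614868164062), (48.31438446044922, 41.935333251953125), 19.440034866333008)
side mat [[312, 288], [280, 294], [280, 307], [270, 296], [248, 308], [264, 391], [339, 373]] [[0.6028618007570047, -0.19498070879056284], [0.506682460578952, -0.20059722708777827], [0.5009904373408277, -0.24155359820935884], [0.47695699075977316, -0.2027703698745711], [0.4101000480847547, -0.23141784385824948], [0.42975143410140937, -0.4630851012525714], [0.6253768156075623, -0.4470831674675171]]
lid [[323, 183], [319, 208], [314, 214], [311, 186]] ((315.300048828125, 198.10000610351562), (11.535228729248047, 31.876924514770508), 7.125016689300537)
```

View pics/crop.png

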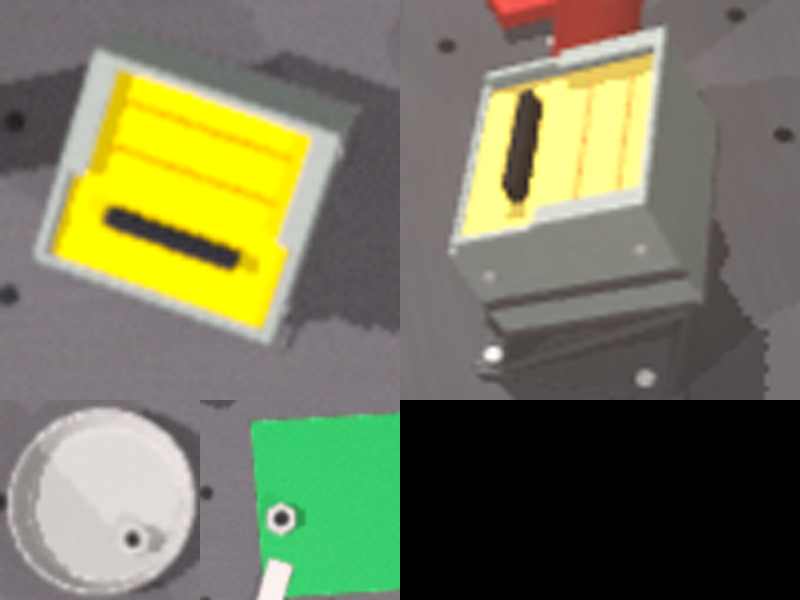

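Crop: case rim corners are visible in both views (top: UL (260.6,125.6), LL (248,170), LR (297,188); side: LL (310,182.5), LR (302,221), UR (345,211), UL (349,172)). The lid's bar runs across; the dish's nut is at the lower right and the large nut on the mat's left end.

```bash
python3 - <<'E'
from h import *
np.set_printoptions(precision=4,suppress=True)
a=load('top');b=load('side')
for n,u,v in [('UL',(260.6,125.6),(349.2,172.2)),('LL',(247.9,169.8),(310.3,182.5)),('LR',(297.4,187.7),(301.9,220.8)),('UR',(313,144.7),(345.1,210.7))]:
    print(n,*tri(a,u,b,v))
# bar ends: crop px top (105,215)-(240,258); side (530,92)top (515,200)
for u,v in [((262.5,160.7),(319.3,186)),((290.8,169.5),(316,209.5))]: print('bar',*tri(a,u,b,v))
# dish rim extents: crop x 8..196,y 8..194 scale4
c=(155+102/4,188+101/4)
print('dish',c,onz(a,[c],.024),onz(a,[(155+8/4,188+101/4),(155+196/4,188+101/4)],.024))
print('dishfloor nut',onz(a,[(155+132/4,188+540/4-100)],.019),'nutL',onz(a,[(325+81*.35,185+118*.35)],.020))
print('can',onz(a,[(215,127)],.19),'pipe',onz(a,[(355,143)],.11))
T=tool();print(T)
E
```

```text
UL [0.7592 0.0706 0.1999] 0.0003074013657872945
LL [0.6459 0.1085 0.1324] 0.0070124731333738805
LR [ 0.5933 -0.0413  0.1324] 0.0049911321141174695
UR [ 0.7049 -0.0827  0.2077] 0.004398654399009839
bar [0.666  0.0639 0.1601] 0.003520714096214301
bar [ 0.6411 -0.0204  0.1521] 0.00024323152402955134
dish (180.5, 213.25) [[0.5217 0.3285 0.024 ]] [[0.5199 0.4049 0.024 ]
 [0.5235 0.2527 0.024 ]]
dishfloor nut [[0.4915 0.3036 0.019 ]] nutL [[ 0.4934 -0.2234  0.02  ]]
can [[0.7559 0.2055 0.19  ]] pipe [[ 0.7403 -0.2165  0.11  ]]
[[-0.0005  0.402   0.9156  0.2712]
 [-0.0016  0.9156 -0.402   0.6177]
 [-1.     -0.0017  0.0002  0.3018]
 [ 0.      0.      0.      1.    ]]
```

```bash
cat >> h.py <<'E'
def plan(p,ydir=None,n=5,T=None):
    """rows to reach TCP p with tool y (horizontal) along angle ydir; tool pointing down"""
    T=tool() if T is None else T.copy();dp=(np.array(p)-T[:3,3])/n
    tw=0
    if ydir is not None:
        a=np.arctan2(T[1,1],T[0,1]);tw=-((ydir-a+np.pi)%(2*np.pi)-np.pi)/n
    out=[]
    for i in range(n):
        l=T[:3,:3].T@dp;out.append([[round(float(x*1000),1) for x in l],round(float(tw),3)])
        T[:3,:3]=T[:3,:3]@R.from_rotvec([tw,0,0]).as_matrix()
    for o in out: print(o)
    return out
E
python3 - <<'E'
from h import *
d=load('top')
w=snap('wrist');print(np.round(w['P'],3)); print(np.round(np.linalg.inv(tool())@w['P'],3))
plan([.65,.02,.40],-.345,15)
E
```

```text
[[ 0.402  0.887  0.226  0.209]
 [ 0.916 -0.389 -0.1    0.646]
 [-0.001  0.248 -0.969  0.384]
 [ 0.     0.     0.     1.   ]]
[[-0.    -0.247  0.969 -0.082]
 [ 1.     0.     0.     0.001]
 [-0.001  0.969  0.247 -0.069]
 [ 0.     0.     0.     1.   ]]
[[-6.5, -26.3, 39.1], 0.1]
[[-6.5, -22.3, 41.6], 0.1]
[[-6.5, -18.0, 43.6], 0.1]
[[-6.5, -13.6, 45.2], 0.1]
[[-6.5, -9.0, 46.3], 0.1]
[[-6.5, -4.3, 47.0], 0.1]
[[-6.5, 0.4, 47.2], 0.1]
[[-6.5, 5.1, 46.9], 0.1]
[[-6.5, 9.8, 46.2], 0.1]
[[-6.5, 14.3, 44.9], 0.1]
[[-6.5, 18.8, 43.3], 0.1]
[[-6.5, 23.0, 41.2], 0.1]
[[-6.5, 27.0, 38.7], 0.1]
[[-6.5, 30.7, 35.8], 0.1]
[[-6.5, 34.2, 32.5], 0.1]
```

arm_command(increments=[[1,[-12,-26,39],0.1],[1,[-12,-22,42],0.1],[1,[-10,-18,44],0.1],[1,[-10,-14,45],0.1],[1,[-10,-9,46],0.1]])

```text
t: 0.65
position: [0.3986, 0.4171, 0.3569]
ee_rot: [-1.877, 1.571, -2.795]
wrist_force: [-0.3, 0.4, 0.1]
finger_gap: 0.0877
```

arm_command(increments=[[1,[-10,-4,47],0.1],[1,[-10,0,47],0.1],[1,[-10,5,47],0.1],[1,[-10,10,46],0.1],[1,[-4,14,45],0.1]])

```text
t: 1.15
position: [0.5248, 0.2182, 0.4017]
ee_rot: [2.144, 1.569, 0.726]
wrist_force: [1.4, 1.2, -0.2]
finger_gap: 0.0876
```

arm_command(increments=[[1,[0,19,43],0.1],[1,[0,23,41],0.1],[1,[0,27,38],0.1],[1,[0,31,36],0.1],[1,[0,34,32],0.1]])

```text
t: 1.65
position: [0.6516, 0.0208, 0.4005]
ee_rot: [-1.833, 1.571, 2.533]
wrist_force: [0.7, 0.4, 0.8]
finger_gap: 0.0878
```

```bash
python3 - <<'E'
from h import *
s=ctrl.observe();print(s['t'],s['position'],s['joint_positions'])
plan([.65,.02,.39],-.345,3)
E
```

```text
1.65 [0.65156468 0.02079653 0.40050203] [-0.53209648  0.40634059  0.57210945  1.52121494 -0.22539568  1.28059208
 -0.27911926]
[[3.5, -0.4, 0.4], -0.001]
[[3.5, -0.4, 0.4], -0.001]
[[3.5, -0.4, 0.4], -0.001]
```

```bash
python3 - <<'E'
from h import *
w=snap('wrist');cv2.imwrite('pics/w1.png',cv2.resize(w['pixels'],(800,600)))
E
```

```text
(no output)
```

View pics/w1.png

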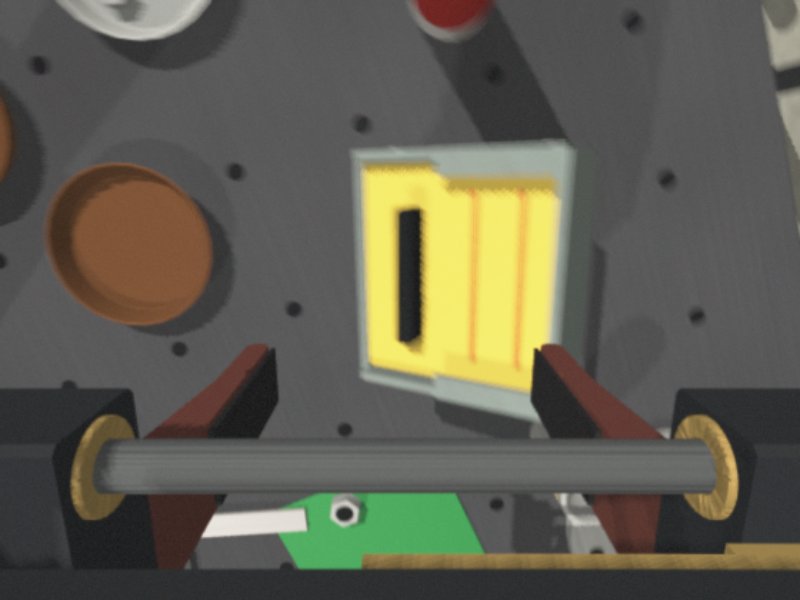

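Wrist view: lip's outer edge from (352,150) to (362,380), upper-left rim corner (576,141), bar's downhill top corners at (398,210) and (400,342). Lid seated in the case, jaws roughly square to the bar.

```bash
cat > case.py <<'E'
from h import *
th=np.deg2rad(28)
def Tc(q):
    u=np.array([np.cos(q[3]),np.sin(q[3]),0]);k=np.array([0,0,1.])
    T=np.eye(4);T[:3,0]=np.cos(th)*u+np.sin(th)*k;T[:3,1]=[-u[1],u[0],0];T[:3,2]=-np.sin(th)*u+np.cos(th)*k;T[:3,3]=q[:3];return T
def pt(q,X): X=np.atleast_2d(X)/1000.;T=Tc(q);return X@T[:3,:3].T+T[:3,3]
E
python3 - <<'E'
from case import *
from scipy.optimize import least_squares
np.set_printoptions(precision=4,suppress=True)
V={n:load(n) for n in('top','side','wrist')}
LL,LR,UL,UR=(-6,80,6),(-6,-80,6),(138,80,20),(138,-80,20)
k=560/800
O=[('wrist',LL,(352*k,150*k)),('wrist',LR,(362*k,380*k)),('wrist',UL,(576*k,141*k)),('wrist',(33,45,25),(398*k,210*k)),('wrist',(33,-45,25),(400*k,342*k)),
('top',UL,(260.6,125.6)),('top',LL,(247.9,169.8)),('top',LR,(297.4,187.7)),('side',LL,(310.3,182.5)),('side',LR,(301.9,220.8)),('side',UR,(345.1,210.7)),('side',UL,(349.2,172.2))]
def f(q): return np.ravel([proj(V[n],pt(q,X))[0]-np.array(o) for n,X,o in O])
r=least_squares(f,[.627,.031,.13,-.34],loss='soft_l1',x_scale=[.1,.1,.1,1])
print(r.x);
for o,e in zip(O,f(r.x).reshape(-1,2)): print(o[0],o[1],e)
np.save('q.npy',r.x); q=r.x
print('bar base',pt(q,(40,0,5)),'bar mid',pt(q,(40,0,15)),'tool yaw',np.arctan2(tool()[1,1],tool()[0,1]))
E
```

```text
[ 0.629   0.0311  0.1285 -0.3335]
wrist (-6, 80, 6) [2.6662 0.8635]
wrist (-6, -80, 6) [ 1.1224 -4.177 ]
wrist (138, 80, 20) [-0.5032  0.5122]
wrist (33, 45, 25) [-2.996  -1.8701]
wrist (33, -45, 25) [-2.7099  2.0319]
top (138, 80, 20) [ 0.0941 -1.9153]
top (-6, 80, 6) [-0.2037 -1.5879]
top (-6, -80, 6) [ 0.1746 -1.3375]
side (-6, 80, 6) [-0.6182  0.3902]
side (-6, -80, 6) [-0.1796  0.6142]
side (138, -80, 20) [ 0.7313 -1.0728]
side (138, 80, 20) [ 1.2931 -2.546 ]
bar base [[0.6602 0.0203 0.1517]] bar mid [[0.6557 0.0218 0.1605]] tool yaw -0.3609981075277668
```

```bash
python3 - <<'E'
from h import *
plan([.654,.0225,.268],-.3335,5)
E
```

```text
[[26.5, -0.8, -2.1], -0.005]
[[26.5, -0.8, -2.1], -0.005]
[[26.5, -0.8, -2.1], -0.005]
[[26.5, -0.7, -2.1], -0.005]
[[26.5, -0.7, -2.1], -0.005]
```

arm_command(increments=[[0.4,[27,-1,-2],-0.005],[0.4,[27,-1,-2],-0.005],[0.4,[27,-1,-2],-0.005],[0.4,[26,-0.5,-2],-0.005],[0.4,[26,-0.5,-2],-0.005]])

```text
t: 2.2
position: [0.6501, 0.0334, 0.2663]
ee_rot: [-1.335, 1.57, 3.06]
wrist_force: [0.9, 0.9, 0.3]
finger_gap: 0.0513
```

arm_command(increments=[[0.4,[0,0,0],0],[0.4,[0,0,0],0],[0.4,[0,0,0],0]])

```text
t: 2.5
position: [0.6512, 0.0329, 0.2693]
ee_rot: [1.958, 1.568, 0.069]
wrist_force: [-0.7, -0.5, -0.1]
finger_gap: 0.035
```

```bash
python3 - <<'E'
from case import *
np.set_printoptions(precision=4,suppress=True)
s=ctrl.observe();print(s['position'],s['wrist_force'],s['finger_gap'])
w=snap('wrist');T=tool();print(T)
im=w['pixels'].copy();q=np.load('q.npy')
for X in [(33,45,25),(33,-45,25),(47,45,25),(47,-45,25),(47,45,5),(-6,80,6),(1,65,5),(60,64,20)]:
    u=proj(w,pt(q,X))[0];print(X,u);cv2.circle(im,tuple(int(round(v)) for v in u),2,(255,0,255),-1)
cv2.imwrite('pics/w2.png',cv2.resize(im,(800,600)))
E
```

```text
[0.6512 0.0329 0.2693] [-0.7256 -0.5234 -0.1163] 0.03498849922934772
[[ 0.0027  0.9497 -0.313   0.6512]
 [ 0.0003 -0.313  -0.9497  0.0329]
 [-1.      0.0025 -0.0011  0.2694]
 [ 0.      0.      0.      1.    ]]
(33, 45, 25) [280.2646 183.1577]
(33, -45, 25) [278.17   332.4525]
(47, 45, 25) [304.1833 185.7031]
(47, -45, 25) [299.4311 339.3524]
(47, 45, 5) [318.956  180.3829]
(-6, 80, 6) [239.1844 115.3403]
(1, 65, 5) [250.0279 141.0128]
(60, 64, 20) [333.3513 149.032 ]
```

View pics/w2.png

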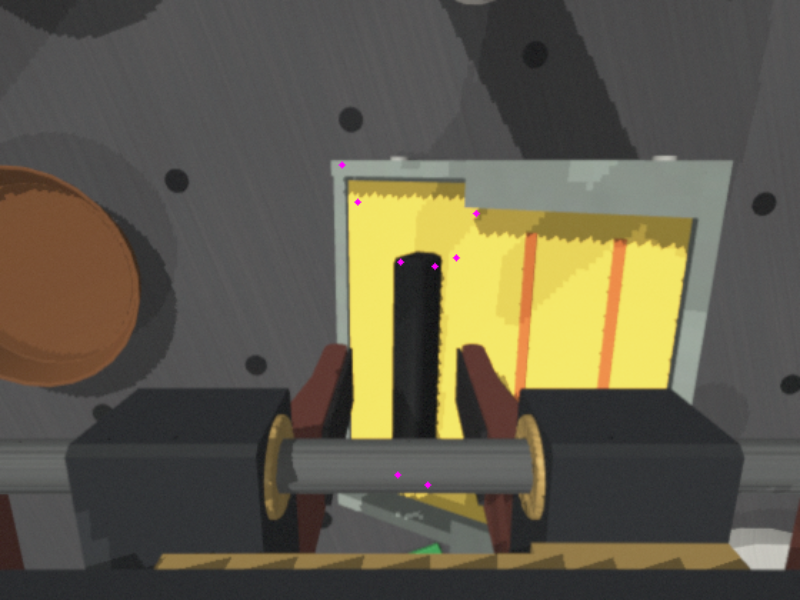

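Close wrist view: bar from x≈394 to 441 between the jaws (≈350 and 457), lip corner (332,160), flange corner (466,207), upper rim corner (732,160); predictions sit ~3 mm uphill of what is seen, so I refit on this view.

```bash
python3 - <<'E'
from case import *
from scipy.optimize import least_squares
np.set_printoptions(precision=4,suppress=True)
w=load('wrist');k=.7;q0=np.load('q.npy')
O=[((-6,80,6),(331,160)),((60,64,20),(466,208)),((138,80,20),(733,160)),((33,45,25),(394,260)),((126,0,20),None),((33,0,25),None)]
O=[o for o in O if o[1]]
# line constraints: lip outer edge x at row 340 -> ~338 ; bar left edge x at row 430 ->393
def f(q):
    e=[(proj(w,pt(q,X))[0]-np.array(o)*k) for X,o in O]
    u=proj(w,pt(q,[(33,45,25),(33,-45,25),(-6,80,6),(-6,-80,6)]))
    L=lambda a,b,r:a[0]+(b[0]-a[0])*(r*k-a[1])/(b[1]-a[1])
    return np.r_[np.ravel(e),L(u[0],u[1],430)-393*k,L(u[2],u[3],340)-337*k]
r=least_squares(f,q0,loss='soft_l1',x_scale=[.1,.1,.1,1]);q=r.x
print(q0,q,r.fun);np.save('q2.npy',q)
for Q in(q0,q): print('bar base',pt(Q,(40,0,5)),proj(w,pt(Q,[(47,45,5),(47,45,25)]))/k)
# bar in tool frame
T=tool();print((pt(q,(40,0,5))[0]-T[:3,3])@T[:3,:3])
E
```

```text
[ 0.629   0.0311  0.1285 -0.3335] [ 0.6266  0.0327  0.1253 -0.323 ] [ 2.0272  2.1592 -0.5947  0.3729  0.4294 -0.2224 -1.6404 -1.6784 -0.8255
  1.316 ]
bar base [[0.6602 0.0203 0.1517]] [[455.6514 257.6899]
 [434.5476 265.2901]]
bar base [[0.6578 0.0223 0.1485]] [[446.6489 253.3424]
 [425.0169 260.693 ]]
[0.1209 0.0093 0.0081]
```

arm_command(increments=[[0.32,[8,1.5,4],0],[0.32,[7,1,4],0],[0.32,[7,0,0],0],[0.3,[0,0,0],0],[0.29,[0,0,0],0]], squeeze=8)

```text
t: 3.05
position: [0.6502, 0.0249, 0.2453]
ee_rot: [-1.215, 1.57, -3.104]
wrist_force: [0.5, -0.4, 1.8]
finger_gap: 0.0255
```

```bash
python3 - <<'E'
from case import *
s=ctrl.observe();print(s['position'],s['wrist_force'],s['finger_gap'])
w=snap('wrist');im=cv2.resize(w['pixels'],(800,600))[150:460,240:600]
cv2.imwrite('pics/w3.png',cv2.resize(im,None,fx=1.6,fy=1.6))
E
```

```text
[0.65017989 0.02485178 0.24529509] [ 0.47838006 -0.43034182  1.77180214] 0.025464705656882147
```

View pics/w3.png

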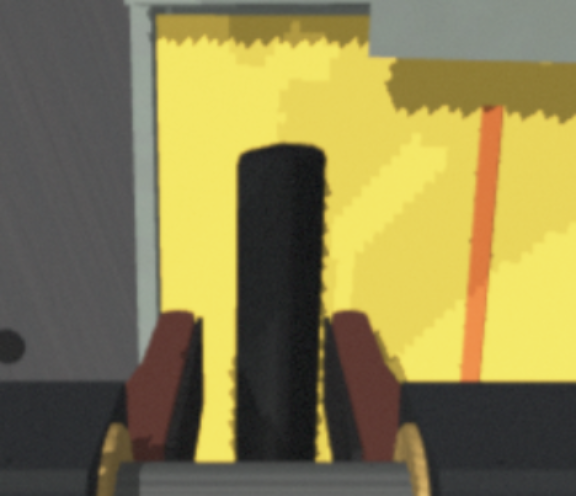

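The bar lies between the pads, nearer the uphill pad (gap ~1 mm right, ~7 mm left): shift uphill, lower a little, then close.

arm_command(increments=[[0.29,[0,2.5,0],0],[0.28,[2,0.3,0],0],[0.27,[2,0.3,0],0],[0.27,[0,0,0],0]], squeeze=8)

```text
t: 3.5
position: [0.6531, 0.0239, 0.2413]
ee_rot: [-1.161, 1.57, -3.05]
wrist_force: [-0.2, -0.3, -0.7]
finger_gap: 0.0238
```

arm_command(increments=[[0.25,[0,0,0],0],[0.22,[0,0,0],0],[0.15,[0,0,0],0],[0,[0,0,0],0],[0,[0,0,0],0]], squeeze=8)

```text
t: 4.0
position: [0.6516, 0.0244, 0.2414]
ee_rot: [-1.529, 1.566, 2.866]
wrist_force: [-5.3, 1.4, 2.9]
finger_gap: 0.0164
```

arm_command(increments=[[0,[0,-0.8,0],0],[0,[0,0,0],0],[0,[0,0,0],0]], squeeze=20)

```text
t: 4.3
position: [0.6514, 0.0244, 0.2414]
ee_rot: [-1.524, 1.568, 2.87]
wrist_force: [-5.8, 1.0, 2.6]
finger_gap: 0.0155
```

arm_command(increments=[[0,[-1,0,0],0],[0,[-1,0,0],0],[0,[0,0,0],0]])

```text
t: 4.6
position: [0.652, 0.0246, 0.2432]
ee_rot: [-1.585, 1.569, 2.81]
wrist_force: [-3.9, 2.5, -1.9]
finger_gap: 0.0148
```

arm_command(increments=[[0,[-1,-0.5,0],0],[0,[-1,-0.5,0],0],[0,[-1,-0.5,0],0],[0,[-1,-0.5,0],0],[0,[0,0,0],0]])

```text
t: 5.1
position: [0.6505, 0.0249, 0.2478]
ee_rot: [-2.695, 1.57, 1.699]
wrist_force: [-2.6, 3.5, -2.6]
finger_gap: 0.0147
```

```bash
python3 - <<'E'
from h import *
w=snap('wrist');b=snap('side')
A=cv2.resize(w['pixels'][60:340,160:440],(400,400));B=cv2.resize(b['pixels'][150:260,280:390],(400,400),interpolation=2)
cv2.imwrite('pics/w4.png',np.hstack([A,B]))
E
```

```text
(no output)
```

View pics/w4.png

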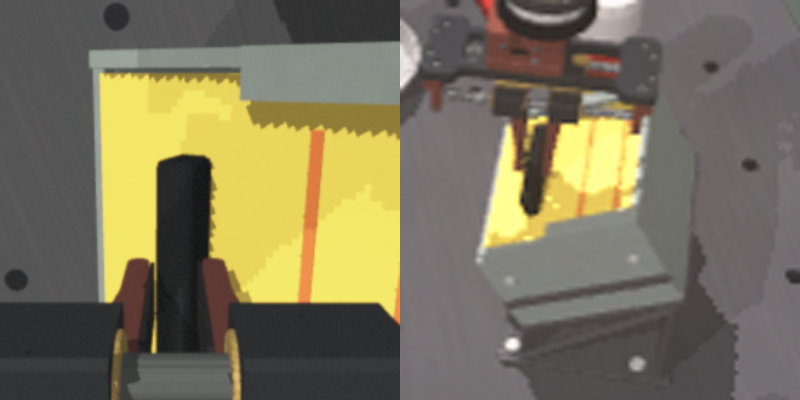

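Bar held, lid's lower end has risen (yellow now meets the lip line without a gap). A bit more lift, then slide.

arm_command(increments=[[0,[-1,-0.5,0],0],[0,[-1,-0.5,0],0],[0,[-0.5,-0.3,0],0],[0,[0,0,0],0]])

```text
t: 5.6
position: [0.6496, 0.0249, 0.2504]
ee_rot: [1.739, 1.57, -0.15]
wrist_force: [-2.7, 2.9, -2.5]
finger_gap: 0.0145
```

arm_command(increments=[[0,[0.5,-2,0],0],[0,[0.5,-2,0],0],[0,[0.5,-2,0],0],[0,[0,0,0],0]])

```text
t: 6.0
position: [0.6436, 0.0267, 0.2488]
ee_rot: [1.47, 1.57, -0.419]
wrist_force: [0.6, -0.5, -1.1]
finger_gap: 0.0145
```

arm_command(increments=[[0,[1.5,-4.5,0],0],[0,[1.5,-4.9,0],0],[0,[1.5,-4.9,0],0],[0,[1.5,-4.9,0],0],[0,[0,0,0],0]])

```text
t: 6.5
position: [0.6246, 0.0334, 0.2423]
ee_rot: [-1.557, 1.57, 2.837]
wrist_force: [-0.1, 0.1, -0.3]
finger_gap: 0.0144
```

```bash
python3 - <<'E'
from h import *
w=snap('wrist');b=snap('side')
A=cv2.resize(w['pixels'][60:340,160:440],(400,400));B=cv2.resize(b['pixels'][150:260,280:390],(400,400),interpolation=2)
cv2.imwrite('pics/w5.png',np.hstack([A,B]))
E
```

```text
(no output)
```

View pics/w5.png

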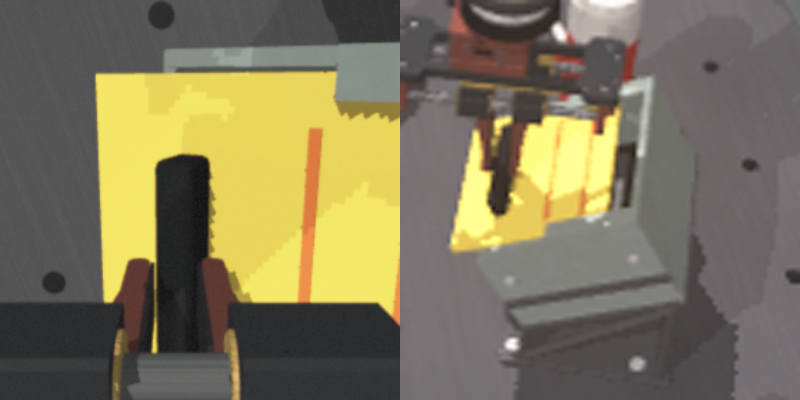

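The lid is over the lip and about 28 mm down the slope, still held. Continue.

arm_command(increments=[[0,[1.5,-4.9,0],0],[0,[1.5,-4.9,0],0],[0,[1.5,-4.9,0],0],[0,[1.5,-4.9,0],0],[0,[1.5,-4.9,0],0]])

```text
t: 7.1
position: [0.6017, 0.0408, 0.235]
ee_rot: [2.477, 1.571, 0.588]
wrist_force: [0.5, 0.1, -1.5]
finger_gap: 0.0142
```

arm_command(increments=[[0,[1,-4.9,0],0],[0,[1,-4.9,0],0],[0,[1,-4.9,0],0],[0,[1,-4.9,0],0],[0,[1,-4.9,0],0]])

```text
t: 7.6
position: [0.5785, 0.0485, 0.2301]
ee_rot: [-2.414, 1.571, 1.98]
wrist_force: [0.0, -0.3, -0.1]
finger_gap: 0.0141
```

arm_command(increments=[[0,[0,-5,0],0],[0,[0,-5,0],0],[0,[-2,-5,0],0],[0,[-3,-5,0],0],[0,[-3,-5,0],0]])

```text
t: 8.1
position: [0.5548, 0.0562, 0.2385]
ee_rot: [2.19, 1.571, 0.301]
wrist_force: [-0.1, -0.2, -0.4]
finger_gap: 0.0138
```

```bash
python3 - <<'E'
from h import *
w=snap('wrist');b=snap('side')
A=cv2.resize(w['pixels'],(534,400));B=cv2.resize(b['pixels'][120:260,230:370],(266,266),interpolation=2)
z=np.zeros((400,800,3),np.uint8);z[:,:534]=A;z[:266,534:]=B
cv2.imwrite('pics/w6.png',z)
E
```

```text
(no output)
```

View pics/w6.png

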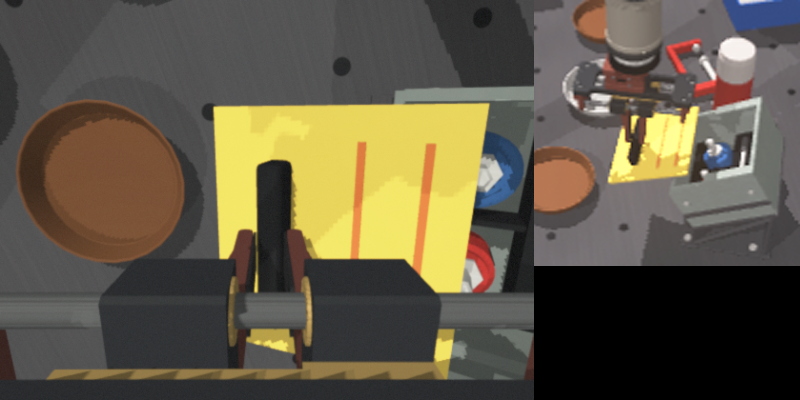

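Lid is out, level and gripped squarely (gap 13.8 mm); the blue saw sits in the left (+y) well, the red in the right one. Raise and carry to the mat.

arm_command(increments=[[0,[-10,-5,0],0],[0,[-20,-5,0],0],[0,[-20,0,5],0],[0,[-15,0,10],0],[0,[-5,0,10],0]])

```text
t: 8.7
position: [0.5383, 0.0346, 0.3101]
ee_rot: [2.137, 1.568, 0.248]
wrist_force: [0.3, 0.5, -1.3]
finger_gap: 0.0142
```

arm_command(increments=[[0,[0,0,10],0],[0,[0,0,0],0],[0,[0,0,0],0]])

```text
t: 9.0
position: [0.5342, 0.0257, 0.3074]
ee_rot: [-1.157, 1.569, -3.047]
wrist_force: [0.4, -0.0, -1.4]
finger_gap: 0.0138
```

```bash
python3 - <<'E'
from h import *
print(ctrl.observe()['position'],ctrl.observe()['wrist_force'])
plan([.4927,-.355,.30],.085,16)
E
```

```text
[0.53418098 0.02568232 0.30735283] [ 0.40345462 -0.0091549  -1.43588804]
[[0.5, 5.0, 23.4], -0.025]
[[0.5, 4.4, 23.5], -0.025]
[[0.5, 3.8, 23.6], -0.025]
[[0.5, 3.2, 23.7], -0.025]
[[0.5, 2.6, 23.8], -0.025]
[[0.5, 2.0, 23.8], -0.025]
[[0.5, 1.4, 23.9], -0.025]
[[0.5, 0.8, 23.9], -0.025]
[[0.5, 0.2, 23.9], -0.025]
[[0.5, -0.4, 23.9], -0.025]
[[0.5, -1.0, 23.9], -0.025]
[[0.5, -1.6, 23.9], -0.025]
[[0.5, -2.2, 23.8], -0.025]
[[0.5, -2.8, 23.8], -0.025]
[[0.5, -3.4, 23.7], -0.025]
[[0.5, -4.0, 23.6], -0.025]
```

arm_command(increments=[[0,[0,5,23],-0.025],[0,[0,4,24],-0.025],[0,[0,4,24],-0.025],[0,[0,3,24],-0.025],[0,[0,3,24],-0.025]])

```text
t: 9.5
position: [0.5213, -0.0942, 0.3074]
ee_rot: [-1.333, 1.569, -3.095]
wrist_force: [-0.1, -0.4, -1.2]
finger_gap: 0.0143
```

arm_command(increments=[[0,[0,2,24],-0.025],[0,[0,1,24],-0.025],[0,[0,1,24],-0.025],[0,[0,0,24],-0.025],[0,[0,0,24],-0.025]])

```text
t: 10.0
position: [0.5083, -0.2135, 0.3073]
ee_rot: [-1.726, 1.569, 2.921]
wrist_force: [1.0, -0.8, -1.0]
finger_gap: 0.0141
```

arm_command(increments=[[0,[5,-1,24],-0.025],[0,[10,-2,24],-0.025],[0,[15,-2,24],-0.025],[0,[20,-3,24],-0.025],[0,[20,-3,23],-0.025]])

```text
t: 10.5
position: [0.4953, -0.3325, 0.2366]
ee_rot: [-2.166, 1.57, 2.605]
wrist_force: [0.8, -0.7, -0.8]
finger_gap: 0.014
```

arm_command(increments=[[0,[25,-3,20],-0.025],[0,[25,0,0],0],[0,[20,0,0],0],[0,[0,0,0],0],[0,[0,0,0],0]])

```text
t: 11.0
position: [0.4935, -0.3519, 0.1677]
ee_rot: [-2.078, 1.569, 2.717]
wrist_force: [0.3, -0.0, -1.7]
finger_gap: 0.0142
```

```bash
python3 - <<'E'
from h import *
print(ctrl.observe()['position'],ctrl.observe()['wrist_force'])
plan([.4927,-.355,.115],.085,3)
b=snap('side');w=snap('wrist')
A=cv2.resize(w['pixels'],(480,360));B=cv2.resize(b['pixels'][180:420,180:400],(320,349))
z=np.zeros((360,800,3),np.uint8);z[:,:480]=A;z[:349,480:]=B
cv2.imwrite('pics/w7.png',z)
E
```

```text
[ 0.49348467 -0.35187472  0.16773748] [ 0.30331909 -0.04827806 -1.72276826]
[[17.6, -0.3, 1.0], -0.001]
[[17.6, -0.3, 1.0], -0.001]
[[17.6, -0.3, 1.0], -0.001]
```

View pics/w7.png

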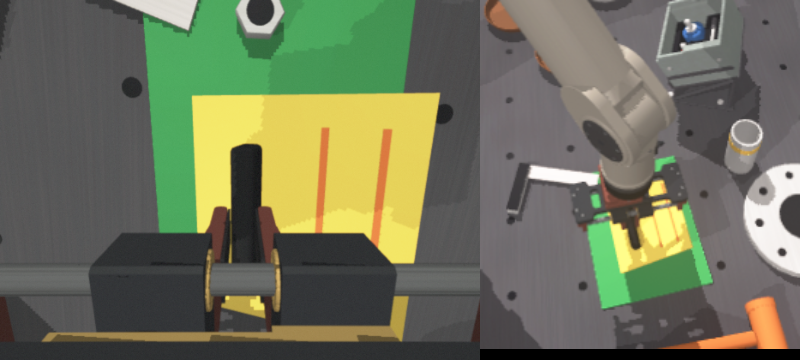

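Lid held over the mat, well clear of the nut. Lower it, the last part slowly.

arm_command(increments=[[0,[15,0,1],0],[0,[15,0,1],0],[0,[13,0,0],0],[0,[8,0,0],0],[0,[4,0,0],0]])

```text
t: 11.6
position: [0.4948, -0.3539, 0.1127]
ee_rot: [1.57, 1.569, 0.082]
wrist_force: [2.9, 0.7, 4.7]
finger_gap: 0.0137
```

arm_command(increments=[[0,[2,0,0],0],[0,[2,0,0],0],[0,[0,0,0],0],[0,[0,0,0],0]])

```text
t: 12.0
position: [0.4936, -0.3546, 0.1095]
ee_rot: [0.657, 1.57, -0.832]
wrist_force: [2.8, -0.1, 3.6]
finger_gap: 0.0139
```

arm_command(increments=[[0,[0,0,0],0],[0,[1,0,0],0],[0,[1,0,0],0],[0,[1,0,0],0],[0,[0,0,0],0]], squeeze=6)

```text
t: 12.5
position: [0.4931, -0.3541, 0.1057]
ee_rot: [-2.103, 1.57, 2.692]
wrist_force: [-0.2, -0.2, -1.4]
finger_gap: 0.0137
```

```bash
python3 - <<'E'
from h import *
np.set_printoptions(precision=4,suppress=True)
w=snap('wrist');b=snap('side');s=ctrl.observe();print(s['position'],s['wrist_force'],s['wrist_torque'])
out={}
for n,d in(('w',w),('s',b)):
    h=cv2.cvtColor(d['pixels'],cv2.COLOR_BGR2HSV);m=cv2.inRange(h,(20,110,90),(36,255,255))
    if n=='s': m[:280]=0;m[:,:220]=0;m[:,350:]=0
    else: m[280:]=0
    c=max(cv2.findContours(m,0,1)[0],key=cv2.contourArea);ap=cv2.approxPolyDP(cv2.convexHull(c),4,True)[:,0]
    print(n,ap.tolist());
    print(onz(d,ap,.009)[:,:2])
E
```

```text
[ 0.4933 -0.3542  0.106 ] [-0.2068 -0.0051 -1.1309] [-0.0655  0.0346 -0.0363]
w [[470, 111], [449, 279], [212, 271], [203, 111]]
[[ 0.5771 -0.2736]
 [ 0.5846 -0.3623]
 [ 0.4544 -0.3684]
 [ 0.4472 -0.2843]]
s [[313, 333], [322, 364], [275, 375], [267, 343]]
[[ 0.5789 -0.3335]
 [ 0.5862 -0.4195]
 [ 0.4621 -0.4295]
 [ 0.4518 -0.3431]]
```

Both views put the lid's corners at z = 9 mm with the right 130 mm length, centre about (0.518, −0.351): on the mat. Release.

arm_command(increments=[[0.18,[0.5,0,0],0],[0.22,[0,0,0],0],[0.26,[0,0,0],0],[0.3,[0,0,0],0],[0.3,[0,0,0],0]])

```text
t: 13.1
position: [0.4935, -0.3542, 0.1057]
ee_rot: [1.358, 1.571, -0.131]
wrist_force: [0.3, -0.2, -0.3]
finger_gap: 0.026
```

arm_command(increments=[[0.3,[-10,0,0],0],[0.3,[-20,0,0],0],[0.3,[-30,0,0],0],[0.3,[-40,0,0],0],[0.3,[-45,0,-10],0]])

```text
t: 13.6
position: [0.4918, -0.3451, 0.2522]
ee_rot: [-1.236, 1.569, -2.727]
wrist_force: [0.6, 0.1, -0.3]
finger_gap: 0.0264
```

arm_command(increments=[[0.3,[-45,0,-20],0],[0.3,[-20,0,-20],0],[0.3,[0,0,0],0],[0.3,[0,0,0],0]])

```text
t: 14.0
position: [0.4893, -0.3042, 0.3161]
ee_rot: [1.499, 1.57, 0.011]
wrist_force: [-1.0, -0.3, -1.3]
finger_gap: 0.0263
```

```bash
python3 - <<'E'
from case import *
np.set_printoptions(precision=4,suppress=True)
w=snap('wrist');b=snap('side');t=snap('top');s=ctrl.observe();print(s['position'],s['wrist_force'],s['joint_positions'])
for n,d in(('s',b),('t',t)):
    h=cv2.cvtColor(d['pixels'],cv2.COLOR_BGR2HSV);m=cv2.inRange(h,(20,110,90),(36,255,255))
    if n=='s': m[:270]=0;m[:,:220]=0;m[:,350:]=0
    else: m[:, :330]=0;m[:180]=0;m[260:]=0;m[:,440:]=0
    c=max(cv2.findContours(m,0,1)[0],key=cv2.contourArea);ap=cv2.approxPolyDP(cv2.convexHull(c),3,True)[:,0]
    print(n,ap.tolist(),onz(d,ap,.009)[:,:2].tolist())
q=np.load('q2.npy')
tgt=pt(q,(38,34,0))[0];print('over saw',tgt,'yaw y-axis',q[3]+np.pi/2)
# blue shank guess: case x 38 (cup against lower block?) 
for x in(38,43): print(x,pt(q,[(x,34,-6),(x,34,-36)]))
plan([tgt[0]-.06,tgt[1],.37],None,12)
E
```

```text
[ 0.4886 -0.3049  0.3144] [-0.0456  0.2076  0.5304] [-0.0355  0.3428  0.6185  1.8155 -0.2247  1.0562  0.7482]
s [[308, 314], [322, 364], [274, 375], [263, 324]] [[0.5755728222121949, -0.2767265550274916], [0.5861780939990033, -0.4195219175247014], [0.4595359586029263, -0.42914026657521126], [0.44716224105752644, -0.28787795905198443]]
t [[384, 200], [388, 211], [371, 232], [369, 202]] [[0.5826640998943815, -0.3238530136380001], [0.5470039197444729, -0.33661369595839263], [0.47775769646398203, -0.28147717329448524], [0.5749126519082719, -0.2751077581009557]]
over saw [0.6692 0.0543 0.1432] yaw y-axis 1.2478415207953555
38 [[0.6718 0.0534 0.1379]
 [0.6852 0.049  0.1114]]
43 [[0.676  0.052  0.1402]
 [0.6894 0.0476 0.1137]]
[[-4.6, 12.4, -29.0], 0.0]
[[-4.6, 12.4, -29.0], 0.0]
[[-4.6, 12.4, -29.0], 0.0]
[[-4.6, 12.4, -29.0], 0.0]
[[-4.6, 12.4, -29.0], 0.0]
[[-4.6, 12.4, -29.0], 0.0]
[[-4.6, 12.4, -29.0], 0.0]
[[-4.6, 12.4, -29.0], 0.0]
[[-4.6, 12.4, -29.0], 0.0]
[[-4.6, 12.4, -29.0], 0.0]
[[-4.6, 12.4, -29.0], 0.0]
[[-4.6, 12.4, -29.0], 0.0]
```

Lid measured by the side camera: centre (0.517, −0.353), ~130×143 mm at z = 9 mm, flat. Now to the blue saw.

```bash
python3 - <<'E'
from case import *
plan([.655,.056,.36],1.248,12)
E
```

```text
[[-3.8, 16.2, -28.9], -0.097]
[[-3.8, 19.0, -27.1], -0.097]
[[-3.8, 21.5, -25.2], -0.097]
[[-3.8, 23.9, -23.0], -0.097]
[[-3.8, 26.0, -20.5], -0.097]
[[-3.8, 27.8, -17.9], -0.097]
[[-3.8, 29.5, -15.1], -0.097]
[[-3.8, 30.8, -12.2], -0.097]
[[-3.8, 31.8, -9.2], -0.097]
[[-3.8, 32.6, -6.0], -0.097]
[[-3.8, 33.0, -2.8], -0.097]
[[-3.8, 33.1, 0.4], -0.097]
```

arm_command(increments=[[0.35,[-6,16,-29],-0.097],[0.35,[-6,19,-27],-0.097],[0.35,[-6,21,-25],-0.097],[0.35,[-6,24,-23],-0.097],[0.35,[-6,26,-20],-0.097]])

```text
t: 14.65
position: [0.5584, -0.1542, 0.3445]
ee_rot: [-2.042, 1.568, -3.043]
wrist_force: [-0.3, 0.3, -0.4]
finger_gap: 0.0304
```

arm_command(increments=[[0.35,[-4,28,-18],-0.097],[0.35,[-4,29,-15],-0.097],[0.35,[-4,31,-12],-0.097],[0.35,[-4,32,-9],-0.097],[0.35,[0,33,-6],-0.097]])

```text
t: 15.15
position: [0.6289, -0.0041, 0.3607]
ee_rot: [-2.255, 1.569, -2.772]
wrist_force: [0.3, -0.6, -0.3]
finger_gap: 0.0309
```

arm_command(increments=[[0.35,[0,33,-3],-0.097],[0.35,[0,33,0],-0.097],[0.35,[0,0,0],0],[0.35,[0,0,0],0],[0.35,[0,0,0],0]])

```text
t: 15.65
position: [0.6554, 0.0539, 0.3607]
ee_rot: [-2.11, 1.569, -2.438]
wrist_force: [-0.2, -0.3, 1.1]
finger_gap: 0.0304
```

```bash
python3 - <<'E'
from case import *
np.set_printoptions(precision=4,suppress=True)
s=ctrl.observe();print(s['t'],s['position'],s['joint_positions'])
w=snap('wrist');q=np.load('q2.npy')
im=w['pixels'].copy();h=cv2.cvtColor(im,cv2.COLOR_BGR2HSV)
m=cv2.inRange(h,(98,110,50),(125,255,255));c=max(cv2.findContours(m,0,1)[0],key=cv2.contourArea);
print('blue',cv2.minEnclosingCircle(c),cv2.boundingRect(c),cv2.fitEllipse(cv2.convexHull(c)))
for x in(33,38,43):
    print(x,proj(w,pt(q,[(x,34,-6),(x,34,-36),(x,10,-36),(x,58,-36)])).tolist())
for X in[(-6,80,6),(-6,-80,6),(0,74,6),(60,64,20),(60,-64,20),(38,34,-6),(38,34,-36)]:
    cv2.circle(im,tuple(int(round(v)) for v in proj(w,pt(q,X))[0]),2,(255,0,255),-1)
cv2.imwrite('pics/w8.png',cv2.resize(im,(800,600)))
E
```

```text
15.65 [0.6554 0.0539 0.3607] [-0.3713  0.411   0.2707  1.5451 -0.1135  1.2028  1.1616]
blue ((286.7865295410156, 228.46067810058594), 25.740795135498047) (264, 203, 48, 52) ((287.4952392578125, 228.30181884765625), (47.090904235839844, 51.25593948364258), 2.7244513034820557)
33 [[287.5109623247358, 212.72749707791394], [287.2055041400411, 219.81117204422796], [262.82193393166534, 219.9161784678739], [311.59725525400194, 219.70659673122444]]
38 [[287.5495755941528, 218.1419866415269], [287.2398299672488, 224.79398725017165], [262.7724708773074, 224.89867122534864], [311.71542944744647, 224.6899992488799]]
43 [[287.58849217268914, 223.597263022006], [287.27440256289117, 229.81120918510916], [262.7226227639929, 229.91556459994226], [311.83448293599025, 229.70782006759393]]
```

View pics/w8.png

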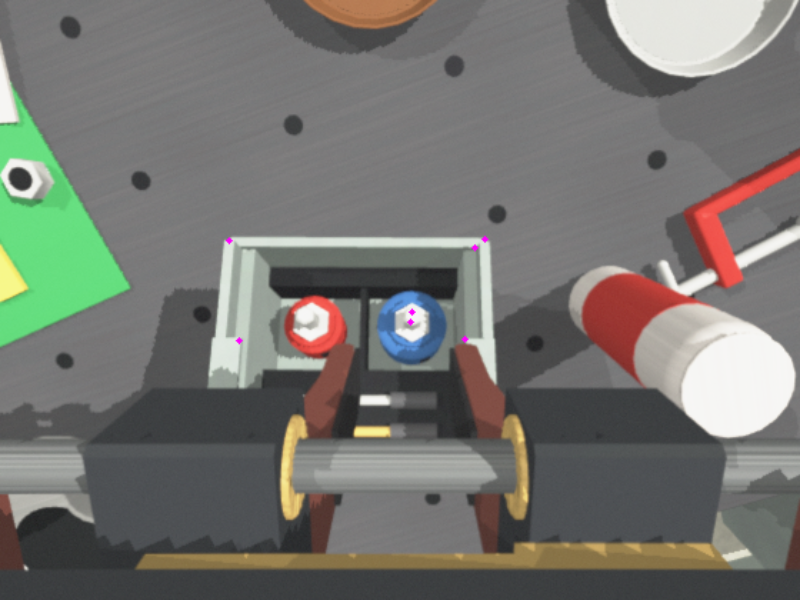

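Wrist view: predicted case points coincide with the seen lip and flange corners; blue cup centred (410,326) with shank end at (412,322) → case (43, 34); red saw at (316,325) in the other well. Brush over to the shank and descend.

```bash
python3 - <<'E'
from case import *
q=np.load('q2.npy');p=pt(q,(43,34,-18))[0];print(p)
plan([p[0],p[1],.202],1.248,5); T=Tc(q); print(T[:3,2], tool()[:3,:3])
E
```

```text
[0.68136854 0.05024854 0.12960602]
[[31.8, 1.0, 5.2], -0.001]
[[31.8, 1.0, 5.2], -0.001]
[[31.8, 1.0, 5.2], -0.001]
[[31.8, 1.0, 5.2], -0.001]
[[31.8, 1.0, 5.2], -0.001]
[-0.44520072  0.14899619  0.88294759] [[-9.91439782e-04  3.22464238e-01  9.46581128e-01]
 [-1.10433107e-03  9.46580663e-01 -3.22465236e-01]
 [-9.99998899e-01 -1.36504382e-03 -5.82370448e-04]]
```

arm_command(increments=[[0.29,[0,2,13],0],[0.29,[30,2,13],0],[0.29,[40,1,0],0],[0.29,[40,0,0],0],[0.29,[20,0,0],0]])

```text
t: 16.2
position: [0.68, 0.0507, 0.2279]
ee_rot: [-2.545, 1.566, -2.873]
wrist_force: [-0.5, -0.0, -0.3]
finger_gap: 0.0256
```

arm_command(increments=[[0.29,[0,0,0],0],[0.29,[0,0,0],0],[0.29,[0,0,0],0]])

```text
t: 16.5
position: [0.6828, 0.0518, 0.2338]
ee_rot: [0.408, 1.568, 0.082]
wrist_force: [-0.5, 0.2, 0.5]
finger_gap: 0.0256
```

```bash
python3 - <<'E'
from case import *
np.set_printoptions(precision=4,suppress=True)
s=ctrl.observe();print(s['position'],s['wrist_force'])
w=snap('wrist','w9.png');q=np.load('q2.npy');im=w['pixels'];h=cv2.cvtColor(im,cv2.COLOR_BGR2HSV)
m=cv2.inRange(h,(98,110,50),(125,255,255));c=max(cv2.findContours(m,0,1)[0],key=cv2.contourArea)
print('blue',cv2.boundingRect(c))
print('pred',proj(w,pt(q,[(43,34,-6),(43,34,-36),(19,34,-36),(67,34,-36),(43,10,-36),(43,58,-36)])))
m2=cv2.inRange(h,(0,0,170),(180,60,255));m2[:,:240]=0;m2[:,335:]=0;m2[:180]=0;m2[260:]=0
for c in cv2.findContours(m2,0,1)[0]:
    if cv2.contourArea(c)>60: print(cv2.boundingRect(c),cv2.contourArea(c))
p=pt(q,(43,34,-18))[0];plan([p[0],p[1],.202],1.248,1)
E
```

```text
[0.6828 0.0518 0.2338] [-0.4595  0.2204  0.4718]
blue (242, 207, 75, 79)
pred [[277.1236 242.1414]
 [277.8523 249.3938]
 [277.8557 211.1157]
 [277.8481 289.7362]
 [238.4816 249.5174]
 [317.2095 249.2755]]
(260, 221, 39, 39) 1175.0
[[31.8, -2.2, -0.9], -0.003]
```

arm_command(increments=[[0.34,[10,-2,-2],0],[0.34,[8,0,0],0],[0.34,[5,0,0],0],[0.34,[2,0,0],0],[0.34,[0,0,0],0]])

```text
t: 17.05
position: [0.6791, 0.0513, 0.2061]
ee_rot: [-2.681, 1.57, -3.006]
wrist_force: [0.4, 0.0, -0.8]
finger_gap: 0.0303
```

arm_command(increments=[[0.34,[2,0,0],0],[0.34,[0,0,0],0]])

```text
t: 17.25
position: [0.6793, 0.0513, 0.2046]
ee_rot: [2.861, 1.571, 2.536]
wrist_force: [-0.6, -0.1, -0.5]
finger_gap: 0.03
```

Close on the shank.

arm_command(increments=[[0.2,[0,0,0],0],[0.1,[0,0,0],0],[0,[0,0,0],0],[0,[0,0,0],0],[0,[0,0,0],0]], squeeze=15)

```text
t: 17.75
position: [0.6791, 0.0513, 0.2045]
ee_rot: [-2.92, 1.57, 3.039]
wrist_force: [0.0, 0.4, -1.3]
finger_gap: 0.0103
```

arm_command(increments=[[0,[0,0,0],0],[0,[0,0,0],0]], squeeze=35)

```text
t: 17.95
position: [0.6791, 0.0513, 0.2045]
ee_rot: [-2.804, 1.57, -3.129]
wrist_force: [-0.1, -0.3, -0.9]
finger_gap: 0.0101
```

arm_command(increments=[[0,[-2,0,-1],0],[0,[-3.5,0,-1.9],0],[0,[-3.5,0,-1.9],0],[0,[-3.5,0,-1.9],0],[0,[0,0,0],0]])

```text
t: 18.45
position: [0.673, 0.0536, 0.218]
ee_rot: [0.643, 1.57, 0.319]
wrist_force: [-0.2, 0.6, -1.5]
finger_gap: 0.0098
```

arm_command(increments=[[0,[-5,0,-2.7],0],[0,[-5,0,-2.7],0],[0,[-5,0,-2.7],0],[0,[-5,0,-2.7],0],[0,[-5,0,-2.7],0]])

```text
t: 18.95
position: [0.6599, 0.0578, 0.2427]
ee_rot: [0.756, 1.571, 0.431]
wrist_force: [0.6, -1.7, -1.5]
finger_gap: 0.0098
```

arm_command(increments=[[0,[-8,0,-4],0],[0,[-8,0,-4],0],[0,[-8,0,-4],0],[0,[-10,0,-4],0],[0,[-10,0,-2],0]])

```text
t: 19.45
position: [0.6427, 0.0636, 0.2871]
ee_rot: [1.514, 1.571, 1.19]
wrist_force: [-0.0, -0.0, -1.4]
finger_gap: 0.0103
```

arm_command(increments=[[0,[-15,0,0],0],[0,[-20,0,0],0],[0,[-10,0,0],0],[0,[0,0,0],0],[0,[0,0,0],0]])

```text
t: 19.95
position: [0.643, 0.0634, 0.3309]
ee_rot: [-3.015, 1.571, 2.944]
wrist_force: [0.2, -0.6, -2.5]
finger_gap: 0.01
```

```bash
python3 - <<'E'
from h import *
np.set_printoptions(precision=4,suppress=True)
s=ctrl.observe();print(s['t'],s['position'],s['wrist_force'],s['joint_positions'],s['finger_gap'])
w=snap('wrist');b=snap('side');t=snap('top')
# dish circle from top, bright grey
g=cv2.cvtColor(t['pixels'],cv2.COLOR_BGR2GRAY)[180:250,140:220]
c=cv2.HoughCircles(cv2.resize(g,None,fx=4,fy=4,interpolation=2),cv2.HOUGH_GRADIENT,1,200,param1=120,param2=30,minRadius=80,maxRadius=105)
if c is not None:
  x,y,r=c[0,0]/4;print('dish',x+140,y+180,r,onz(t,[(x+140,y+180)],.024),onz(t,[(x+140-r,y+180),(x+140+r,y+180)],.024))
A=cv2.resize(w['pixels'],(400,300));B=cv2.resize(b['pixels'][60:260,200:400],(400,400),interpolation=2);C=cv2.resize(t['pixels'][170:250,140:220],(300,300),interpolation=2)
z=np.zeros((600,800,3),np.uint8);z[:300,:400]=A;z[:400,400:]=B;z[300:,:300]=C;cv2.imwrite('pics/w10.png',z)
E
```

```text
19.95 [0.643  0.0634 0.3309] [ 0.2456 -0.5533 -2.5491] [-0.3886  0.4122  0.2653  1.6117 -0.1163  1.1335  1.1509] 0.010011888229768135
dish 179.625 212.625 23.975 [[0.5236 0.3314 0.024 ]] [[0.5218 0.4094 0.024 ]
 [0.5254 0.2541 0.024 ]]
```

View pics/w10.png

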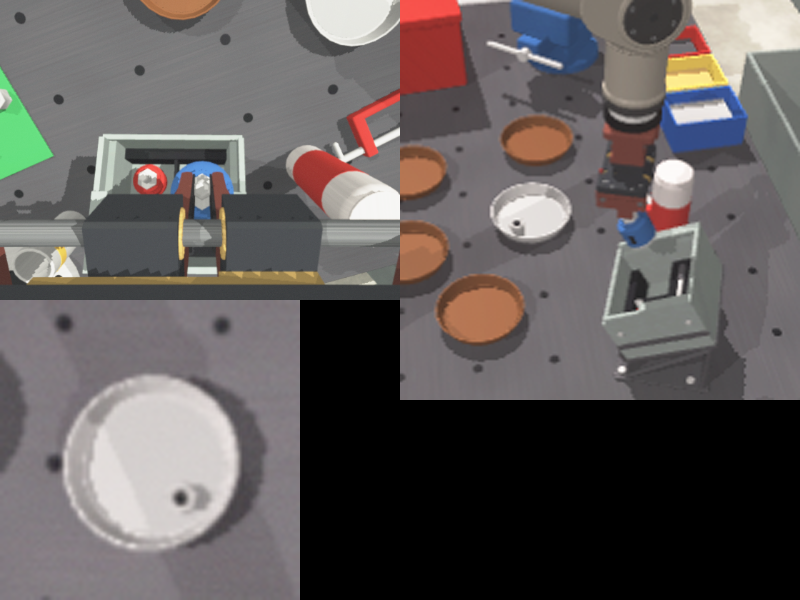

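Saw lifted clear, still tilted about 28° in the pads (cup away from the robot); red saw untouched. Dish centre ≈ (0.522, 0.330), nut to its robot-side right. I'll take it to the dish's far-left half, away from the nut.

arm_command(increments=[[0,[0,15,-15],0],[0,[0,23,-23],0],[0,[0,23,-23],0],[0,[0,23,-23],0],[0,[0,23,-23],0]])

```text
t: 20.6
position: [0.5749, 0.1999, 0.3304]
ee_rot: [-2.345, 1.57, -2.67]
wrist_force: [-0.1, 1.3, -1.0]
finger_gap: 0.01
```

arm_command(increments=[[0,[5,23,-23],0],[0,[10,23,-23],0],[0,[15,23,-23],0],[0,[20,23,-23],0],[0,[20,20,-20],0]])

```text
t: 21.1
position: [0.5042, 0.3425, 0.26]
ee_rot: [-3.045, 1.57, 2.914]
wrist_force: [0.1, 0.0, -2.3]
finger_gap: 0.0101
```

arm_command(increments=[[0,[25,11,-11],0],[0,[25,0,0],0],[0,[20,0,0],0],[0,[0,0,0],0],[0,[0,0,0],0]])

```text
t: 21.6
position: [0.4986, 0.3546, 0.191]
ee_rot: [-1.983, 1.57, -2.308]
wrist_force: [0.1, 0.3, -1.1]
finger_gap: 0.0105
```

```bash
python3 - <<'E'
from h import *
np.set_printoptions(precision=4,suppress=True)
s=ctrl.observe();print(s['t'],s['position'],s['wrist_force'],s['finger_gap'])
plan([.4995,.3555,.150],1.248,1)
w=snap('wrist');b=snap('side')
for n,d in(('w',w),('s',b)):
    h=cv2.cvtColor(d['pixels'],cv2.COLOR_BGR2HSV);m=cv2.inRange(h,(98,110,40),(125,255,255))
    if n=='s': m[:120]=0;m[200:]=0;m[:,:220]=0;m[:,310:]=0
    for c in cv2.findContours(m,0,1)[0]:
        if cv2.contourArea(c)>60: print(n,cv2.boundingRect(c),cv2.contourArea(c))
E
```

```text
21.6 [0.4986 0.3546 0.191 ] [ 0.0673  0.2598 -1.1169] 0.010452392336835172
[[41.0, 1.2, 0.6], -0.002]
w (272, 290, 23, 17) 293.0
w (240, 227, 87, 45) 1019.0
s (254, 142, 15, 15) 88.5
```

arm_command(increments=[[0,[15,0.5,0],0],[0,[15,0.5,0],0],[0,[10,0,0],0],[0,[2,0,0],0],[0,[0,0,0],0]])

```text
t: 22.2
position: [0.4986, 0.3555, 0.1483]
ee_rot: [-2.088, 1.569, -2.413]
wrist_force: [-0.5, 0.1, -2.2]
finger_gap: 0.0097
```

arm_command(increments=[[0,[2,0,0],0],[0,[2,0,0],0],[0,[0,0,0],0],[0,[0,0,0],0]])

```text
t: 22.6
position: [0.4989, 0.3558, 0.1454]
ee_rot: [1.178, 1.57, 0.854]
wrist_force: [-1.1, -0.6, -2.0]
finger_gap: 0.0102
```

arm_command(increments=[[0,[1,0,0],0],[0,[1,0,0],0],[0,[1,0,0],0],[0,[0,0,0],0]])

```text
t: 23.0
position: [0.4991, 0.356, 0.1426]
ee_rot: [1.168, 1.57, 0.843]
wrist_force: [-0.9, 0.1, 2.5]
finger_gap: 0.0099
```

arm_command(increments=[[0,[1,0,0],0],[0,[1,0,0],0],[0,[0,0,0],0]])

```text
t: 23.3
position: [0.4997, 0.3566, 0.1421]
ee_rot: [1.187, 1.568, 0.862]
wrist_force: [-2.2, -1.2, 12.8]
finger_gap: 0.0101
```

Heel contact at TCP z ≈ 0.1425, as predicted. Ease off, loosen, and roll the saw upright about its heel (tool +z, along an arc).

arm_command(increments=[[0,[-1.5,0,0],0],[0,[0,0,2],0],[0,[0,0,2],0],[0,[0,0,2],0],[0,[0,0,0],0]], squeeze=10)

```text
t: 23.8
position: [0.5052, 0.3541, 0.1421]
ee_rot: [1.069, 1.569, 0.744]
wrist_force: [-0.2, 0.5, 4.8]
finger_gap: 0.0106
```

arm_command(increments=[[0,[0.1,0,2],0],[0,[0.2,0,2],0],[0,[0.3,0,2],0],[0,[0.3,0,2],0],[0,[0,0,0],0]])

```text
t: 24.3
position: [0.513, 0.3513, 0.1412]
ee_rot: [0.827, 1.569, 0.502]
wrist_force: [-0.5, 0.2, 6.1]
finger_gap: 0.0108
```

```bash
cat > tilt.py <<'E'
from h import *
np.set_printoptions(precision=4,suppress=True)
s=ctrl.observe();print(s['t'],s['position'],s['wrist_force'],s['finger_gap'])
d=snap('side','side_t%d.png'%int(s['t']*100))
h=cv2.cvtColor(d['pixels'],cv2.COLOR_BGR2HSV);m=cv2.inRange(h,(98,100,30),(125,255,255));m[:120]=0;m[200:]=0;m[:,:220]=0;m[:,310:]=0
c=max(cv2.findContours(m,0,1)[0],key=cv2.contourArea);print('side',cv2.boundingRect(c),cv2.contourArea(c),cv2.minAreaRect(c))
p=d['P'];T=tool()
E
python3 tilt.py
```

```text
24.3 [0.513  0.3513 0.1412] [-0.5264  0.2154  6.1417] 0.010821565806970924
side (257, 153, 13, 14) 87.5 ((263.70001220703125, 160.39999389648438), (12.074766159057617, 11.627553939819336), 63.43495178222656)
```

```bash
cat > wt.py <<'E'
from h import *
np.set_printoptions(precision=3,suppress=True)
s=ctrl.observe();print(s['t'],s['position'],s['wrist_force'],s['finger_gap'])
w=snap('wrist','wt%d.png'%int(s['t']*100));h=cv2.cvtColor(w['pixels'],cv2.COLOR_BGR2HSV);m=cv2.inRange(h,(98,110,40),(125,255,255))
for c in cv2.findContours(m,0,1)[0]:
    if cv2.contourArea(c)>60: print(cv2.boundingRect(c),cv2.contourArea(c))
T=tool();a=np.linspace(0,2*np.pi,60)
for deg in(0,7,14,21,28):
    t=np.deg2rad(deg);ax=np.array([-np.cos(t),0,-np.sin(t)])  # shank dir in tool frame (x down, z uphill)
    e=np.array([-np.sin(t),0,np.cos(t)]);y=np.array([0,1,0])
    piv=np.array([.072,0,0]);out=[]
    for L in(.059,.021):
        c=piv-ax*L;P=c+.024*(np.cos(a)[:,None]*e+np.sin(a)[:,None]*y)
        u=proj(w,P@T[:3,:3].T+T[:3,3]);out.append((u[:,0].min(),u[:,0].max(),u[:,1].min(),u[:,1].max()))
    print(deg,np.round(out,0).tolist())
E
python3 wt.py
```

```text
24.35 [0.513 0.351 0.141] [1.135 0.168 5.648] 0.010605680776281745
(271, 283, 24, 20) 348.0
(239, 215, 88, 57) 1813.5
0 [[244.0, 319.0, 196.0, 268.0], [236.0, 326.0, 211.0, 296.0]]
7 [[244.0, 319.0, 206.0, 280.0], [236.0, 326.0, 214.0, 302.0]]
14 [[244.0, 319.0, 217.0, 292.0], [236.0, 326.0, 219.0, 309.0]]
21 [[244.0, 319.0, 228.0, 304.0], [236.0, 326.0, 224.0, 315.0]]
28 [[244.0, 319.0, 240.0, 317.0], [236.0, 326.0, 229.0, 321.0]]
```

Saw tilt is now about 12° and following; continue the roll.

arm_command(increments=[[0,[0.4,0,2.5],0],[0,[0.5,0,2.5],0],[0,[0.7,0,2.5],0],[0,[0.8,0,2.5],0],[0,[0,0,0],0]])

```text
t: 24.9
position: [0.5224, 0.3479, 0.1384]
ee_rot: [0.574, 1.57, 0.249]
wrist_force: [2.6, 0.1, 4.6]
finger_gap: 0.0103
```

```bash
python3 wt.py|head -3
```

```text
24.9 [0.522 0.348 0.138] [2.564 0.057 4.618] 0.010279734950198413
(272, 281, 22, 13) 192.5
(239, 201, 88, 69) 2615.5
```

arm_command(increments=[[0,[0.8,0,2],0],[0,[0.7,0,1.5],0],[0,[0,0,0],0],[0,[0,0,0],0]])

```text
t: 25.35
position: [0.5255, 0.3471, 0.1371]
ee_rot: [0.75, 1.57, 0.425]
wrist_force: [1.5, -0.1, 5.1]
finger_gap: 0.0107
```

```bash
python3 wt.py|head -3
```

```text
25.35 [0.525 0.347 0.137] [ 1.516 -0.125  5.126] 0.010720152384564426
(272, 282, 22, 10) 112.0
(239, 197, 88, 72) 2909.5
```

arm_command(increments=[[0.14,[-0.5,0,0],0],[0.18,[0,0,0],0],[0.22,[0,0,0],0],[0.28,[0,0,0],0],[0.28,[0,0,0],0]])

```text
t: 25.9
position: [0.5246, 0.3468, 0.137]
ee_rot: [-2.204, 1.57, -2.529]
wrist_force: [0.1, 0.2, -0.4]
finger_gap: 0.0241
```

arm_command(increments=[[0.28,[-10,0,0],0],[0.28,[-20,0,0],0],[0.28,[-30,0,0],0],[0.28,[-40,0,0],0],[0.28,[-40,0,0],0]])

```text
t: 26.4
position: [0.5246, 0.3467, 0.2793]
ee_rot: [-2.092, 1.57, -2.417]
wrist_force: [-0.0, 0.3, 0.6]
finger_gap: 0.0245
```

arm_command(increments=[[0.28,[-20,0,-40],0],[0.28,[0,0,-40],0],[0.28,[0,0,0],0],[0.28,[0,0,0],0],[0.28,[0,0,0],0]])

```text
t: 26.9
position: [0.45, 0.3718, 0.2977]
ee_rot: [0.101, 1.57, -0.225]
wrist_force: [-0.7, -0.4, -0.1]
finger_gap: 0.0247
```

```bash
python3 - <<'E'
from h import *
np.set_printoptions(precision=4,suppress=True)
s=ctrl.observe();print(s['t'],s['position'],s['wrist_force'])
V={n:snap(n,'end_'+n+'.png') for n in('wrist','side','top')}
for n,d in V.items():
    h=cv2.cvtColor(d['pixels'],cv2.COLOR_BGR2HSV);m=cv2.inRange(h,(98,100,40),(125,255,255))
    if n=='side': m[:120]=0;m[200:]=0;m[:,:220]=0;m[:,310:]=0
    if n=='top': m[:180]=0;m[250:]=0;m[:,:150]=0;m[:,215:]=0
    cs=cv2.findContours(m,0,1)[0]
    if not cs: print(n,'no blue');continue
    c=max(cs,key=cv2.contourArea);b=cv2.boundingRect(c);(x,y),r=cv2.minEnclosingCircle(c)
    print(n,b,cv2.contourArea(c),onz(d,[(x,y)],.030)[0,:2])
    a=np.linspace(0,2*np.pi,60);u=[]
    for z in(.006,.044): u.append(proj(d,np.c_[.5255+.024*np.cos(a),.347+.024*np.sin(a),0*a+z]))
    u=np.vstack(u);print(' upright pred x',u[:,0].min(),u[:,0].max(),'y',u[:,1].min(),u[:,1].max())
    print(' shank end pred',proj(d,[(.5255,.347,.074)])[0])
    if n=='wrist':
        m2=cv2.inRange(h,(0,0,150),(180,60,255));M=np.zeros_like(m2);cv2.drawContours(M,[cv2.convexHull(c)],-1,255,-1);k=cv2.moments(m2&M);print(' steel centroid',k['m10']/k['m00'],k['m01']/k['m00'])
    h2=cv2.inRange(h,(20,110,90),(36,255,255))
    if n=='side':
        h2[:270]=0;h2[:,:220]=0;h2[:,350:]=0;cc=max(cv2.findContours(h2,0,1)[0],key=cv2.contourArea);print(' lid',onz(d,cv2.approxPolyDP(cv2.convexHull(cc),3,True)[:,0],.009)[:,:2].mean(0))
E
```

```text
26.9 [0.45   0.3718 0.2977] [-0.7092 -0.3771 -0.0673]
wrist (261, 237, 46, 52) 1771.0 [0.5243 0.3487]
 upright pred x 259.0038664691044 305.7367672223716 y 235.61998563987967 290.84847980173527
 shank end pred [282.3689 282.5159]
 steel centroid 283.84444444444443 272.1878787878788
side (259, 155, 12, 14) 84.0 [0.526  0.3421]
 upright pred x 258.2489234549435 271.4064900794173 y 153.0144004316408 169.1570118761331
 shank end pred [264.308  151.2387]
 lid [ 0.5171 -0.3533]
top (167, 205, 16, 15) 158.0 [0.5251 0.3475]
 upright pred x 166.0285771739982 183.37933538547543 y 203.47673216204714 220.1437672978361
 shank end pred [171.4047 209.431 ]
```

```bash
python3 -c "
from cell import ctrl
print(ctrl.finish_job())"
```

```text
the job is handed in; nothing more can be done
None
```

The job is handed in at about 27 s of the 67 s allowed. The lid is on the mat and the blue saw stands in the dish. The hand-in gives no verdict, so the results below come from my own checks.

**Lid:** I gripped it by the bar, raised its lower end over the lip and slid it down out of the grooves. The wrist force stayed at about 6 N or less. The side camera put its centre at (0.517, −0.353), about 25 mm from the mat's centre. Its outline measured about 130 × 143 mm at panel height, which means it is lying flat. The lid was about 40 mm clear of the large nut, going by the positions I measured.

**Blue saw:** I lifted it out by the shank, still tilted about 28°, and rolled it upright on its heel in the dish. I let go at about 1° of tilt. At the end all three cameras matched an upright saw at about (0.525, 0.347), about 17 mm from the dish's centre. The planned gap to the small nut was about 20 mm.

**Disagreements and gaps:**
- **Lid touchdown:** the first contact read +4 to +5 N a little higher than I expected. It read about −1.4 N after I eased the grip and lowered further. Two cameras then put the lid down at the right height, so I released it.
- **Blue saw contact:** pressing down to find the dish floor reached about 13 N.
- **Camera agreement:** the side camera put the saw about 5 mm off the other two.
- **Not re-measured:** I did not re-measure the red saw, the nuts or the other bench items at the end. The red saw was still in its well in the last picture I viewed. I saw no sign of contact with any of them.

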